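Walk the cordless fan into its charging bay

ROBOT

A 7-joint arm with a two-finger parallel gripper is mounted at the origin on the work surface. World frame = base frame: x ahead of the robot, y to its left, z up, the work surface at z = 0. Lengths are in m, angles in rad, forces in N, time in s.
With the tool pointing down it reaches from about 0.35 to 0.9 m from the base axis. Payload 8.1 kg.
Tool frame: the origin (TCP) lies on the front face of the gripper's body, between the roots of the fingers; the fingertips stand 73 mm ahead of it and the grasp point (between the pads) lies 54 mm ahead of it; z points along the fingers, y is the direction in which the jaws open and shut (so a half turn about z gives the same grasp; the last joint's range is limited). The gripper opens to 85 mm and grips with 20 to 120 N. Pads are 22 mm wide; open, the fingers measure 114 mm over their backs; the gripper's body (76 mm by 85 mm) begins 54 mm behind the grasp point. The pads swing forward as they close: fully open they stand 13 mm farther back than shut.
Start: joints at [1.238, 0.434, 0.025, 1.573, -0.012, 1.134, -0.075], TCP at [0.142, -0.609, 0.304] pointing down, gripper open.
Joint ranges: [-2.62, 2.62], [-0.44, 2.09], [-1.27, 1.32], [0.08, 2.57], [-1.32, 4.46], [0.12, 2], [-2.74, 2.74]. Speed limits (rad/s): [2.22, 2.22, 3.01, 3.01, 3.14, 3.14, 3.14].

INTERFACE

Orientations are given as a unit quaternion [x, y, z, w].
In Python, from cell import bot gives the robot as it stands. The module is installed in compiled form; this text tells all that it offers.
- The arm moves only by the tool arm_command, never from a script. Its argument "plan" is a list that holds one entry, the list of rows, each a list of 5 numbers: the shift along the tool's x, y, z in cm, then the turn about the tool's z in rad, then the closure, from 0 (fully open) to 1 (shut). In form: [[[x, y, z, roll, jaw], ...]]. A call has 1 to 12 rows; each row is the pose to reach, as a shift and turn from the pose commanded when the call began, along the tool's axes at that moment; what a row does not reach only later rows make up. A row lasts 1/8 s, in which the tool goes at most 62.5 mm and 10.7 degrees, less where a joint would pass 70% of its speed; a pose out of reach is approached as far as the arm can. A call with a gripper value outside its range is refused whole. The fingers move at their own pace and stop on an object; the grip force is fixed at half the most. Time passes only in rows, so rows that repeat a pose let the fingers close. It gives the time, the measured TCP pose, the force and the opening at its end, in the units of the state.
- bot.get_obs(): the state, without advancing time (a new reading comes with each control period).
- bot.snapshot(name): name is "scene" or "side" or "wrist"; returns the picture (420x560x3 uint8, blue, green, red); there is no depth.
- bot.get_calibration(name): a dict with "camera_matrix" (3x3 intrinsics, pixels), "pose" (4x4, takes a point from camera to world coordinates). Camera axes: x right, y down, z forward; pixel columns grow to the right and rows downward; lengths in m; the calibration is good to about 2 mm. A picture is of the moment at which its call begins: read the wrist's pose just before it. get_calibration takes no time and is no camera call; for the wrist camera it gives the pose at the moment of the call.
- bot.hand_in(): hands the job in, once; it reports no verdict.
The state is a dict: "time": time; "joint_pos": joint angles; "dq": joint speeds; "tau": joint torques, N m; "ee_pos": TCP position; "ee_rot": TCP orientation; "force": force on the tool from outside, world axes, zero at the start; "moment": the same for the moment, N m; "finger_gap": opening from 0.0 (shut) to 1.0 (fully open).
Only numpy, scipy, OpenCV 4.12 (cv2) and the standard library are available. Lean on these libraries where they do the work, as an engineer would, in place of code of your own. Each camera call takes 0.05 s, during which the arm holds its last target.

TASK

Walk the heavy white fan forward into its charging bay with short alternating pushes on its two black rear corner pads, never letting it slew far round and never touching its head or its rear knob panel. Then gently press the left rear pad until you feel the orange buffer in front of it give, hold a moment, and do the same at the right, so that the fan ends square, with both front corners home on the buffers; push softly throughout, let go, and leave everything else where it stands.

Things in the scene. Friction and masses are not known exactly. Their poses are not given: they have to be found in the camera images.
- fan: white desk fan, heavy flat base 140 mm (x) x 210 (y) x 40 high: front face x = +70, pads' rear faces x = -70. Origin under the base's centre; +x front (into the bay), +y its left. Too wide to grip. About 1.1 kg and friction 0.6, both varying: one rear corner takes 3 to 10 N to slide (more if the fingers drag it down), and turns the fan about 1 rad per 170 mm of push. Keep its heading within 0.40 rad of the bay's.
- pad_left: black rubber block forming the fan base's left rear corner, part of the fan. Its origin and axes are those of fan; the block spans x -70 to -50 mm, y +65 to +105 mm, z 2 to 40 mm. Push here, on its flat rear face (x = -70 mm, centre y = +85 mm), with less than 25 N, touching down slowly (30 N even for an instant is a fault).
- pad_right: the same at the right rear corner: y -105 to -65 mm. Origin and axes are those of fan.
- fan_top: the fan's delicate parts, not to be touched (1 N is a fault): round head in its guard (144 mm across, x +12 to +58, z 78 to 222 mm), stem, and the grey louvred rear panel between the pads (y -64 to +64, 4 mm recessed from the pads' faces) with a white knob, 28 mm across, sticking out in its middle to x = -80 mm. Origin and axes of fan.
- nose_left (a point): point on the front face of the fan's base at its left, straight ahead of the left pad: (+70, +85, +22) mm from the fan's origin. It meets the left buffer.
- nose_right (a point): the same at the right: (+70, -85, +22) mm. It meets the right buffer.
- dock: charging bay fixed on the shelf. Origin on the shelf midway between the buffers' free faces; +x into the bay, +y left. Home: the fan's noses at x = 0 (fan's origin at x = -70, y = 0 mm), same heading. Back bar at x 16 to 44 mm, 36 high. Wooden side kerbs, 24 high, 240 mm apart inside (15 mm play each side), flaring outward from x = -45 to -74 mm. Do not push on it.
- buffer_left: orange spring buffer, 24 mm across, at y = +85, z = 22 mm of the bay; its origin is the bay's while unpressed. Free face at x = 0; yields along +x at 2.5 N per mm, 8 mm at most. A good press, by the arm on the left pad, puts 3 to 14 N on it (1.2 to 5.5 mm) for half a second, on top of what the fan's sliding takes; 17 N damages it. Afterwards the nose stays within 3 mm of x = 0 or beyond.
- buffer_right: the same at y = -85 mm.
- vase: black ceramic vase, 72 mm across, 125 mm high; origin under its centre. Bystander, as are the following: leave standing.
- bell: stainless steel hand bell with an upright dark wood grip, 72 mm across, 116 mm high; origin under its centre.
- flask: aluminium flask with a black twist cap, 66 mm across, 175 mm high; origin under its centre.
- block: light bamboo yoga block lying flat, 225 x 145 x 75 mm; origin under its centre, x along its length.
- bowl: terracotta bowl, 90 mm across, 45 mm high; origin under its centre.

How it is judged:
On the way, in this order (a step that is already met when the one before it is completed fails the run):
1. the fan's front has been walked in between the kerbs: both front corners within 25 mm of the buffers, heading within 0.25 rad of the bay's (x of each of nose_left, nose_right in the frame of dock above -0.025 m and angle between the x axis of fan and the x axis of dock, either way round below 0.25 rad), for 0.1 s.
2. the arm, pushing on the left pad, presses the left buffer with 3 to 14 N for 0.2 s (contact force between fan and buffer_left between 3 and 14 N and contact force between any of the fingers, the arm and pad_left above 2 N), for 0.2 s.
3. then the arm, pushing on the right pad, presses the right buffer with 3 to 14 N for 0.2 s (contact force between fan and buffer_right between 3 and 14 N and contact force between any of the fingers, the arm and pad_right above 2 N), for 0.2 s.
At the end, for the whole second after the job is handed in: both front corners of the fan are no more than 3 mm short of the buffers' free faces, the fan is square with the bay within 0.035 rad, upright and at rest (x of each of nose_left, nose_right in the frame of dock above -0.003 m and angle between the x axis of fan and the x axis of dock, either way round below 0.035 rad and angle between fan's own z axis and vertical below 0.03 rad and linear speed of fan below 0.01 m/s); the robot touches nothing.
It fails at once if the fan's head, stem, knob or rear panel touched with over 1 N (contact force between any of the fingers, the arm and fan_top above 1 N).
It fails at once if the fan pushed with over 30 N, or the bay with over 3 N (contact force between any of the fingers, the arm and fan above 30 N or contact force between any of the fingers, the arm and dock above 3 N).
It fails at once if a buffer pressed with over 17 N (contact force between fan and buffer_left above 17 N or contact force between fan and buffer_right above 17 N).
It fails at once if the fan slewed more than 0.40 rad from the bay's heading, or tipped (angle between the x axis of fan and the x axis of dock, either way round above 0.4 rad or angle between fan's own z axis and vertical above 0.12 rad).
It fails at once if a bystander shifted over 10 mm or tipped (distance of any of vase, bell, flask, block, bowl from where it was at the start of the episode above 0.01 m or angle between any of vase, bell, flask, block, bowl's own z axis and vertical above 0.2 rad).
It also fails if it takes over 72 s, if anything falls off the work surface, if the arm or the gripper's body presses on something with over 40 N, if the wrist force passes 120 N, or if a joint passes its speed limit or range.

## Working session

There is one attempt and no reset: what is moved stays moved. The work goes in short steps, Python scripts to look and compute and a tool call to move; the robot and the scene stay as the last step left them, time stands still between calls to the robot, and variables do not carry over. Pictures are saved under pics/ and viewed, and the job is handed in when it is done.

Besides the shell and the picture viewer there is one more tool, called after "Call:" as name(argument=value, ...) on one line, values as JSON. arm_command: Moves the arm, as the interface text tells. Its arguments: {"type":"object","properties":{"plan":{"type":"array","items":{"type":"array","items":{"type":"array","items":{"type":"number"}}}}},"required":["plan"]}

```bash
mkdir -p pics
cat > h.py <<'E'
import numpy as np,cv2
from cell import bot
def snap(n,f):
    im=bot.snapshot(n); cv2.imwrite('pics/'+f+'.png',im); return im
E
python3 - <<'E'
from h import *
o=bot.get_obs()
for k,v in o.items(): print(k,np.round(v,3))
for n in('scene','side','wrist'):
    c=bot.get_calibration(n); print(n,np.round(c['camera_matrix'],1).tolist(),np.round(c['pose'],3).tolist())
    snap(n,n+'0')
E
```

```text
time 0.0
joint_pos [ 1.238  0.435  0.025  1.574 -0.012  1.134 -0.075]
dq [ 0.     0.001 -0.    -0.    -0.    -0.001 -0.001]
tau [-0.0000e+00 -6.7045e+01  1.0240e+00 -3.1621e+01  1.5000e-02  1.2000e-02
  0.0000e+00]
ee_pos [ 0.142 -0.608  0.303]
ee_rot [ 0.993  0.115 -0.    -0.001]
force [-0.086  1.243 -0.527]
moment [ 0.043  0.007 -0.006]
finger_gap 1.001
scene [[428.2, 0.0, 283.3], [0.0, 428.2, 211.2], [0.0, 0.0, 1.0]] [[0.226, 0.739, -0.635, 1.141], [0.974, -0.159, 0.161, -0.112], [0.018, -0.655, -0.755, 0.763], [0.0, 0.0, 0.0, 1.0]]
side [[520.2, 0.0, 283.3], [0.0, 520.2, 214.0], [0.0, 0.0, 1.0]] [[-0.708, -0.426, 0.563, -0.178], [-0.706, 0.43, -0.563, 0.752], [-0.003, -0.796, -0.605, 0.84], [0.0, 0.0, 0.0, 1.0]]
wrist [[335.2, 0.0, 280.3], [0.0, 335.2, 208.0], [0.0, 0.0, 1.0]] [[0.228, -0.938, -0.26, 0.206], [-0.974, -0.22, -0.059, -0.593], [-0.002, 0.267, -0.964, 0.374], [0.0, 0.0, 0.0, 1.0]]
```

View pics/scene0.png

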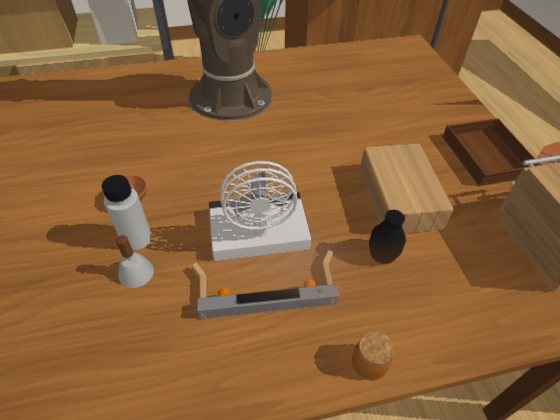

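View pics/side0.png

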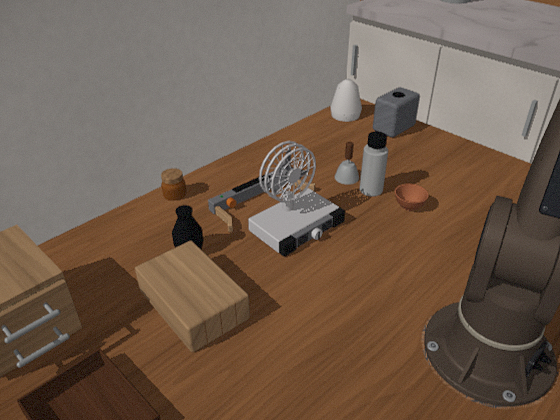

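View pics/wrist0.png

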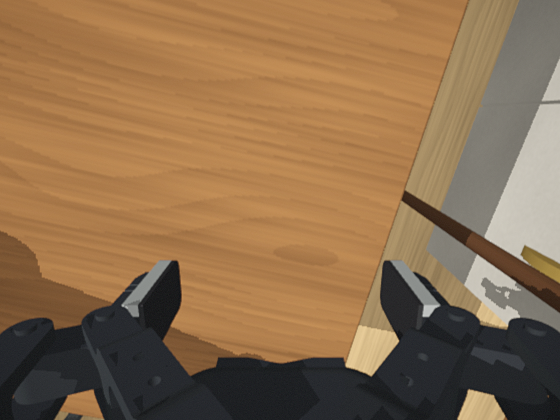

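The scene shows the fan near (258,225), with the bay in front of it at (265,300). In the side view the rear pads are at about (287,244) and (338,214), with the knob at (317,234). I'll crop in to measure them.

Run:
```python
import cv2
s=cv2.imread('pics/scene0.png')[150:330,180:350]; cv2.imwrite('pics/sc1.png',cv2.resize(s,None,fx=3.3,fy=3.3,interpolation=cv2.INTER_CUBIC))
s=cv2.imread('pics/side0.png')[120:260,190:390]; cv2.imwrite('pics/sd1.png',cv2.resize(s,None,fx=4,fy=4,interpolation=cv2.INTER_CUBIC))
```

```text
(no output)
```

View pics/sc1.png

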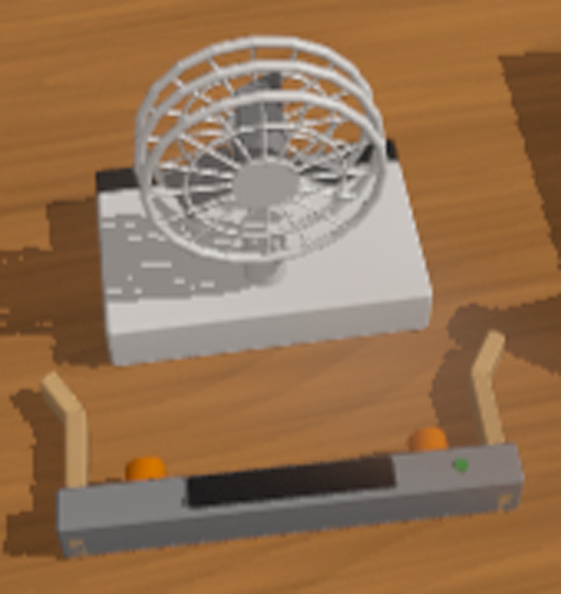

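View pics/sd1.png

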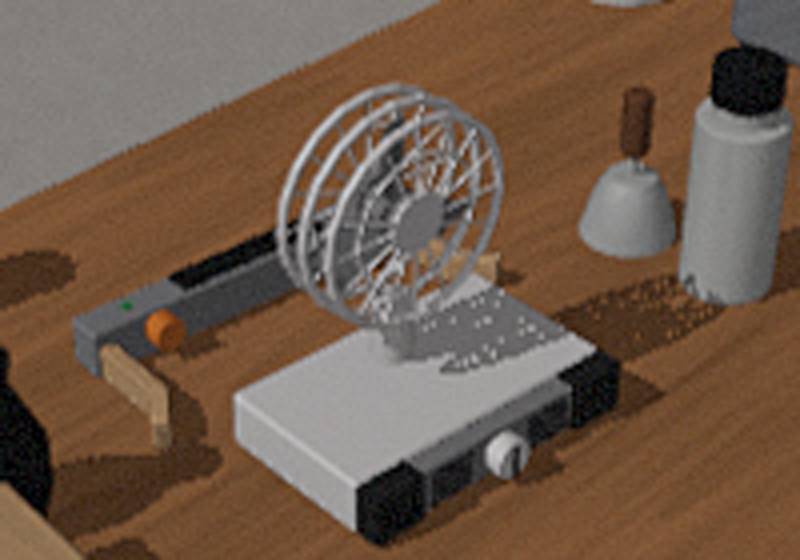

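```bash
cat >> h.py <<'E'
def ray(n,px,z,c=None):
    c=c or bot.get_calibration(n); K=np.array(c['camera_matrix']);P=np.array(c['pose'])
    d=P[:3,:3]@np.linalg.inv(K)@np.array([px[0],px[1],1.]); t=(z-P[2,3])/d[2]; return (P[:3,3]+t*d)
def proj(n,p,c=None):
    c=c or bot.get_calibration(n); K=np.array(c['camera_matrix']);P=np.array(c['pose'])
    q=K@(P[:3,:3].T@(np.array(p)-P[:3,3])); return q[:2]/q[2]
E
python3 - <<'E'
from h import *
S=lambda x,y:(180+(x+.5)/3.3-.5,150+(y+.5)/3.3-.5)
D=lambda x,y:(190+(x+.5)/4-.5,120+(y+.5)/4-.5)
for l,p,z in [('FR',(109,335),.04),('FL',(432,294),.04),('RR',(97,172),.04),('RL',(395,140),.04),('FRb',(118,364),0),('FLb',(428,328),0),
 ('bar Rin',(58,490),.036),('bar Rout',(62,528),.036),('bar Lin',(517,447),.036),('bar Lout',(522,485),.036),
 ('kerbRtip',(42,377),.024),('kerbLtip',(500,335),.024),('kerbRbend in',(86,408),.024),('kerbLbend in',(473,372),.024),('bufR',(146,460),.034),('bufL',(429,431),.034)]:
    print('scene',l,np.round(ray('scene',S(*p),z),4))
for l,p,z in [('FL',(236,397),.04),('RL',(358,487),.04),('RR',(617,356),.04),('FR',(478,276),.04),('knob',(510,455),.021),('barLin',(100,345),.036),('barLout',(75,318),.036)]:
    print('side',l,np.round(ray('side',D(*p),z),4))
E
```

```text
scene FR [ 0.6086 -0.125   0.04  ]
scene FL [0.6205 0.0811 0.04  ]
scene RR [ 0.4699 -0.1164  0.04  ]
scene RL [0.4834 0.0919 0.04  ]
scene FRb [ 0.6033 -0.1228  0.    ]
scene FLb [0.6185 0.0816 0.    ]
scene bar Rin [ 0.7086 -0.1669  0.036 ]
scene bar Rout [ 0.7334 -0.1671  0.036 ]
scene bar Lin [0.7384 0.1012 0.036 ]
scene bar Lout [0.7635 0.0963 0.036 ]
scene kerbRtip [ 0.6199 -0.1698  0.024 ]
scene kerbLtip [0.6502 0.1193 0.024 ]
scene kerbRbend in [ 0.6484 -0.1456  0.024 ]
scene kerbLbend in [0.6739 0.0942 0.024 ]
scene bufR [ 0.6986 -0.1147  0.034 ]
scene bufL [0.7154 0.0534 0.034 ]
side FL [0.6143 0.0828 0.04  ]
side RL [0.4978 0.0904 0.04  ]
side RR [ 0.4719 -0.1188  0.04  ]
side FR [ 0.5972 -0.1229  0.04  ]
side knob [ 0.4686 -0.0132  0.021 ]
side barLin [0.7226 0.1047 0.036 ]
side barLout [0.7581 0.0972 0.036 ]
```

Call:
arm_command(plan=[[[2.5,-3.5,0,0,0.5],[6,-8,0,0,1],[10,-13,0,0,1],[14,-18.5,0,0,1],[18,-24,0,0,1],[22,-29.5,0,0,1],[26,-35,0,0,1],[30,-40,0,0,1],[34,-45.5,0,0,1],[38,-51,0,0,1],[41,-55,0,0,1],[43,-58,0,0,1]]])

```text
time: 1.65
ee_pos: [0.4295, 0.056, 0.304]
ee_rot: [0.993, 0.114, 0.0, 0.0]
force: [1.3, -0.4, -0.2]
finger_gap: 0.002
```

Run:
```python
from h import *
o=bot.get_obs()
for k in('time','joint_pos','ee_pos','ee_rot','force','finger_gap'): print(k,np.round(o[k],3))
```

```text
time 1.65
joint_pos [ 0.256  0.173 -0.574  1.976  0.11   1.023 -1.71 ]
ee_pos [0.429 0.056 0.304]
ee_rot [0.993 0.114 0.    0.   ]
force [ 1.251 -0.423 -0.219]
finger_gap 0.002
```

Call:
arm_command(plan=[[[0,0,0,-0.15,1],[0,0,0,-0.33,1],[0,0,0,-0.51,1],[0,0,0,-0.69,1],[0,0,0,-0.87,1],[0,0,0,-1.05,1],[0,0,0,-1.23,1],[0,0,0,-1.41,1],[0,0,0,-1.59,1],[0,0,0,-1.77,1],[0,0,0,-1.95,1],[0,0,0,-2.1,1]]])

```text
time: 3.15
ee_pos: [0.4288, 0.0539, 0.3038]
ee_rot: [0.392, 0.92, -0.0, -0.0]
force: [-0.3, 0.3, -0.4]
finger_gap: 0.001
```

Call:
arm_command(plan=[[[0,0,0,-0.18,1],[0,0,0,-0.36,1],[0,0,0,-0.54,1],[0,0,0,-0.7,1],[0,0,0,-0.7,1]]])

```text
time: 3.78
ee_pos: [0.4289, 0.0539, 0.3037]
ee_rot: [0.057, 0.998, 0.0, -0.0]
force: [-1.4, -0.8, -0.7]
finger_gap: -0.002
```

Run:
```python
from h import *
o=bot.get_obs()
for k in('time','joint_pos','ee_pos','ee_rot','force','finger_gap'): print(k,np.round(o[k],3))
snap('wrist','w1');snap('side','s1')
```

```text
time 3.775
joint_pos [ 0.638  0.275 -1.049  1.955  0.272  1.064  0.929]
ee_pos [0.429 0.054 0.304]
ee_rot [ 0.057  0.998  0.    -0.   ]
force [-1.372 -0.816 -0.732]
finger_gap -0.002
```

View pics/w1.png

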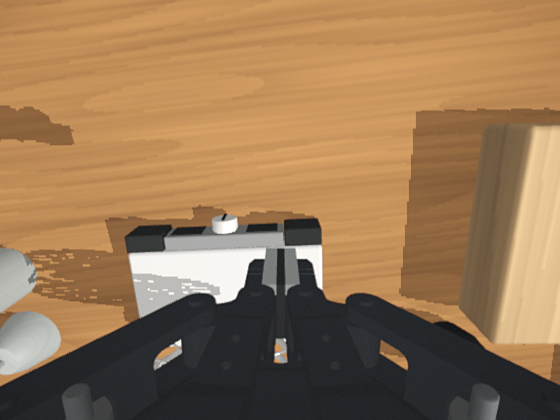

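View pics/s1.png

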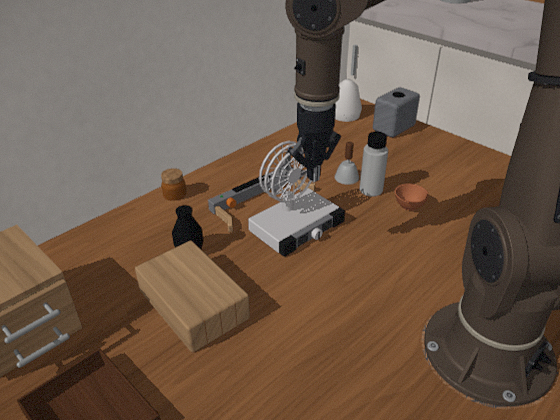

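The wrist view shows the fan's rear: left pad top near (302,230), right pad near (150,237), knob at (225,223). The closed fingertips are at about (281,265).

Run:
```python
import cv2
s=cv2.imread('pics/w1.png')[200:330,115:335]; cv2.imwrite('pics/w1c.png',cv2.resize(s,None,fx=3.6,fy=3.6,interpolation=cv2.INTER_CUBIC))
```

```text
(no output)
```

View pics/w1c.png

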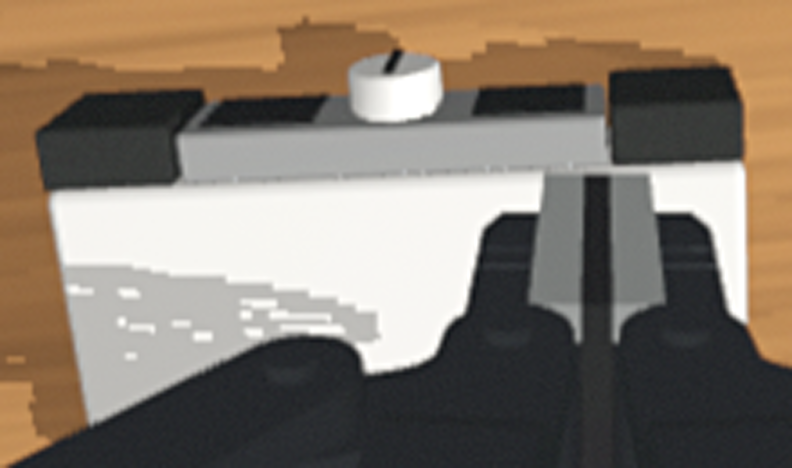

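Run:
```python
from h import *
im=cv2.imread('pics/w1.png')
g=cv2.convertScaleAbs(im[200:260,115:335],alpha=3,beta=0); cv2.imwrite('pics/w1d.png',cv2.resize(g,None,fx=3.6,fy=3.6,interpolation=cv2.INTER_CUBIC))
c=bot.get_calibration('wrist'); print(np.round(c['pose'],3).tolist())
W=lambda x,y:(115+(x+.5)/3.6-.5,200+(y+.5)/3.6-.5)
for l,p,z in [('L in b',(610,72),.002),('L out b',(728,67),.002),('R out b',(82,94),.002),('R in b',(205,90),.002),('L in f',(612,163),.04),('L out f',(742,160),.04),('R out f',(50,190),.04),('R in f',(180,183),.04)]:
    print(l,np.round(ray('wrist',W(*p),z,c),4))
```

```text
[[0.116, 0.957, 0.265, 0.36], [0.993, -0.111, -0.03, 0.062], [0.0, 0.267, -0.964, 0.374], [0.0, 0.0, 0.0, 1.0]]
L in b [0.4769 0.0527 0.002 ]
L out b [0.4796 0.0908 0.002 ]
R out b [ 0.4645 -0.1184  0.002 ]
R in b [ 0.4678 -0.0785  0.002 ]
L in f [0.4931 0.0511 0.04  ]
L out f [0.4966 0.0894 0.04  ]
R out f [ 0.4823 -0.1164  0.04  ]
R in f [ 0.4846 -0.0774  0.04  ]
```

View pics/w1d.png

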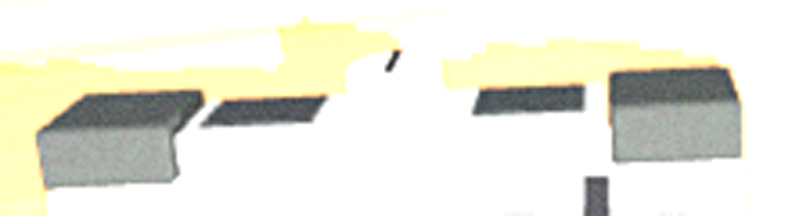

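Call:
arm_command(plan=[[[0,0.8,2,0,1],[0,1.6,5,0,1],[0,2.4,8,0,1],[0,2.4,11,0,1],[0,2.4,14,0,1],[0,2.4,16.5,0,1],[0,2.4,18.5,0,1],[0,2.4,20,0,1],[0,2.4,21,0,1],[0,2.4,21.5,0,1],[0,2.4,21.7,0,1],[0,2.4,21.7,0,1]]])

```text
time: 5.38
ee_pos: [0.4319, 0.0779, 0.0871]
ee_rot: [0.056, 0.998, 0.0, 0.0]
force: [-0.1, 0.2, 0.4]
finger_gap: -0.0
```

Run:
```python
from h import *
o=bot.get_obs()
for k in('time','joint_pos','ee_pos','ee_rot','force','finger_gap'): print(k,np.round(o[k],3))
a=snap('wrist','w2');b=snap('side','s2')
cv2.imwrite('pics/s2c.png',cv2.resize(b[100:280,190:400],None,fx=3.3,fy=3.3,interpolation=cv2.INTER_CUBIC))
```

```text
time 5.375
joint_pos [ 0.267  0.594 -0.749  2.185  0.713  0.622  0.457]
ee_pos [0.432 0.078 0.087]
ee_rot [0.056 0.998 0.    0.   ]
force [-0.081  0.21   0.375]
finger_gap -0.0
```

View pics/w2.png

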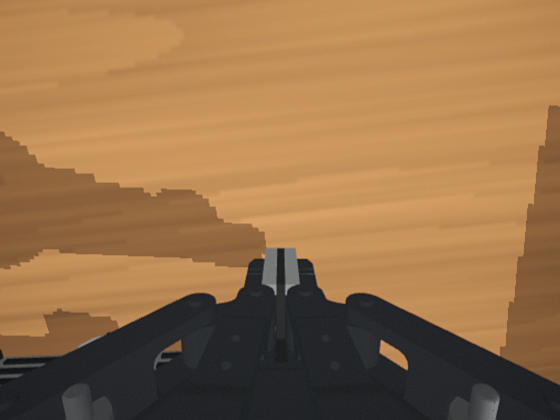

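View pics/s2c.png

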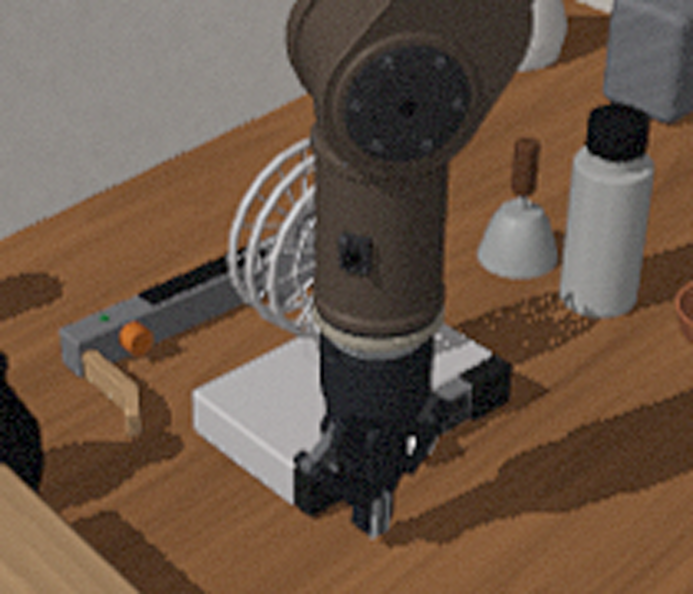

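Gripper is down behind the left pad, fingertip at about (375,525) in the crop, with clearance to the pad. Next is the slow approach.

Call:
arm_command(plan=[[[-0.8,0,0,0,1],[-1.6,0,0,0,1],[-2.1,0,0,0,1],[-2.3,0,0,0,1],[-2.4,0,0,0,1],[-2.5,0,0,0,1],[-2.6,0,0,0,1],[-2.7,0,0,0,1],[-2.8,0,0,0,1],[-2.9,0,0,0,1],[-3.0,0,0,0,1],[-3.1,0,0,0,1]]])

```text
time: 6.98
ee_pos: [0.4625, 0.0745, 0.0869]
ee_rot: [0.056, 0.998, -0.0, 0.0]
force: [-0.8, 0.5, 0.1]
finger_gap: 0.003
```

Call:
arm_command(plan=[[[-0.1,0,0,0,1],[-0.2,0,0,0,1],[-0.3,0,0,0,1],[-0.4,0,0,0,1],[-0.5,0,0,0,1],[-0.6,0,0,0,1],[-0.7,0,0,0,1],[-0.8,0,0,0,1]]])

```text
time: 7.98
ee_pos: [0.4693, 0.0743, 0.0868]
ee_rot: [0.055, 0.998, 0.0, -0.001]
force: [-5.0, 3.3, 2.4]
finger_gap: -0.002
```

Call:
arm_command(plan=[[[-0.1,0,0,0,1],[-0.25,0,0,0,1],[-0.4,0,0,0,1],[-0.55,0,0,0,1],[-0.7,0,0,0,1],[-0.85,0,0,0,1],[-1.0,0,0,0,1]]])

```text
time: 8.85
ee_pos: [0.4793, 0.0734, 0.0867]
ee_rot: [0.055, 0.998, 0.0, -0.001]
force: [-4.9, 3.0, 1.6]
finger_gap: -0.002
```

Call:
arm_command(plan=[[[-0.15,0,0,0,1],[-0.35,0,0,0,1],[-0.55,0,0,0,1],[-0.75,0,0,0,1],[-0.95,0,0,0,1],[-1.15,0,0,0,1],[-1.3,0,0,0,1],[-1.3,0,0,0,1]]])

```text
time: 9.85
ee_pos: [0.4925, 0.0719, 0.0867]
ee_rot: [0.055, 0.998, 0.0, -0.001]
force: [-3.6, 3.7, 0.5]
finger_gap: 0.003
```

Run:
```python
from h import *
o=bot.get_obs()
for k in('time','ee_pos','force'): print(k,np.round(o[k],3))
a=snap('scene','c3');b=snap('side','s3')
cv2.imwrite('pics/c3c.png',cv2.resize(a[150:330,180:350],None,fx=3.3,fy=3.3,interpolation=cv2.INTER_CUBIC))
cv2.imwrite('pics/s3c.png',cv2.resize(b[120:260,190:390],None,fx=4,fy=4,interpolation=cv2.INTER_CUBIC))
```

```text
time 9.85
ee_pos [0.492 0.072 0.087]
force [-3.647  3.67   0.533]
```

View pics/c3c.png

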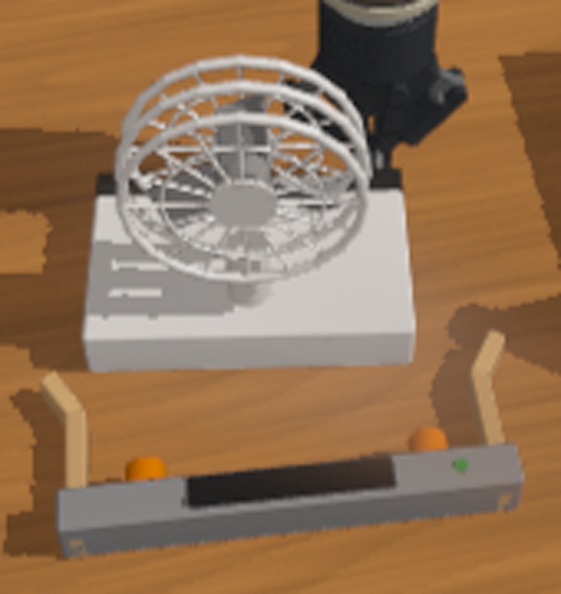

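View pics/s3c.png

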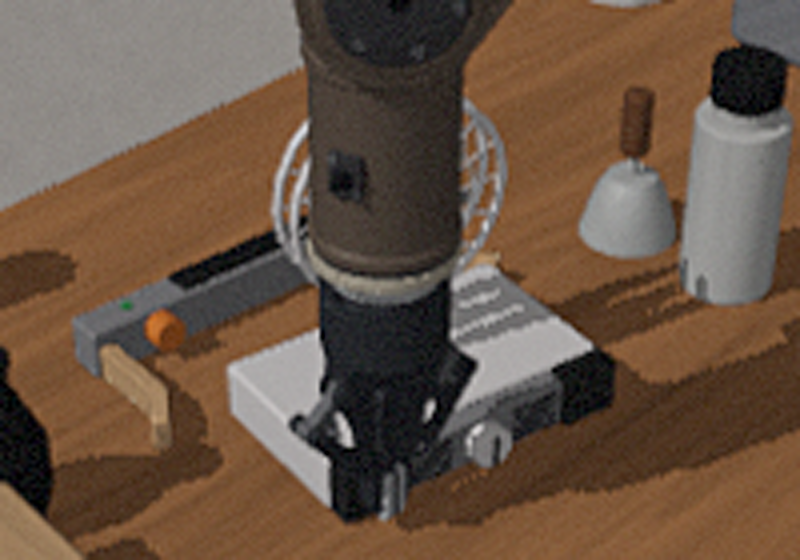

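```bash
cat >> h.py <<'E'
DO=np.array([.706,-.0308]); DY=-.108
def dock(p):
    c,s=np.cos(DY),np.sin(DY); d=np.array(p[:2])-DO; return np.array([c*d[0]+s*d[1],-s*d[0]+c*d[1]])*1000
def fanfix(fr,fl,frb,flb):
    """crop pixels of front corners (top z=.04, bottom z=0)"""
    S=lambda p:(180+(p[0]+.5)/3.3-.5,150+(p[1]+.5)/3.3-.5)
    for a,b,z in((fr,fl,.04),(frb,flb,0.)):
        A=dock(ray('scene',S(a),z));B=dock(ray('scene',S(b),z)); v=B-A
        print('FR',A.round(1),'FL',B.round(1),'len',np.linalg.norm(v).round(1),'head',np.arctan2(-v[0],v[1]).round(3))
E
python3 - <<'E'
from h import *
fanfix((109,335),(432,294),(118,364),(428,328))
fanfix((85,336),(414,331),(90,369),(412,363))
E
```

```text
FR [ -86.7 -104.1] FL [-97. 102.] len 206.4 head 0.05
FR [ -92.2 -102.5] FL [-99.1 102.4] len 205.0 head 0.034
FR [ -87.5 -119. ] FL [-69.4  86.1] len 205.8 head -0.088
FR [ -90.2 -120.5] FL [-72.5  87.5] len 208.8 head -0.085
```

Call:
arm_command(plan=[[[1.2,0,0,0,1],[2.8,0,0,0,1],[3.7,-1,0,0,1],[3.7,-4.5,0,0,1],[3.7,-8.5,0,0,1],[3.7,-12.5,0,0,1],[3.7,-15.5,0,0,1],[3.7,-17,0,0,1],[3.5,-17,0,0,1],[3.1,-17,0,0,1],[2.8,-17,0,0,1],[2.6,-17,0,0,1]]])

```text
time: 11.45
ee_pos: [0.449, -0.0942, 0.0869]
ee_rot: [0.055, 0.998, 0.0, 0.0]
force: [-0.5, -0.0, -0.4]
finger_gap: -0.004
```

Run:
```python
from h import *
o=bot.get_obs()
for k in('time','ee_pos','force','joint_pos'): print(k,np.round(o[k],4))
print(dock(o['ee_pos']))
a=snap('wrist','w4');b=snap('side','s4')
cv2.imwrite('pics/s4c.png',cv2.resize(b[100:260,190:390],None,fx=3.5,fy=3.5,interpolation=cv2.INTER_CUBIC))
```

```text
time 11.45
ee_pos [ 0.449  -0.0942  0.0869]
force [-0.464  -0.0104 -0.4227]
joint_pos [ 0.6559  0.6192 -0.7569  2.1385  0.7141  0.6537  0.8581]
[-248.70871438  -90.72769297]
```

View pics/s4c.png

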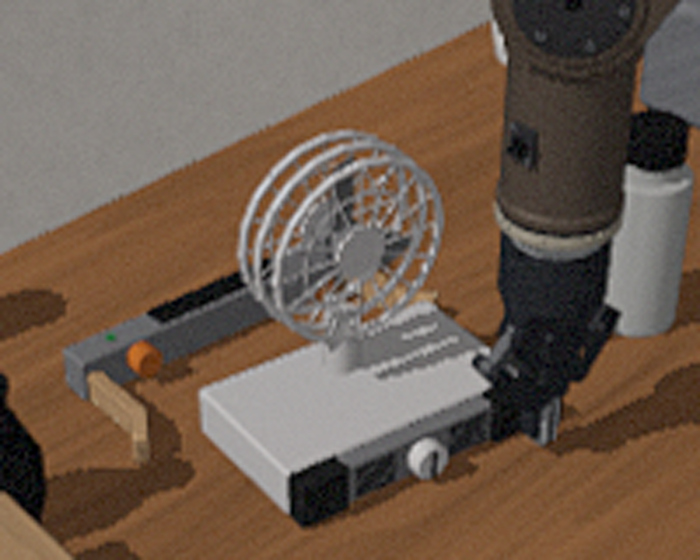

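View pics/w4.png

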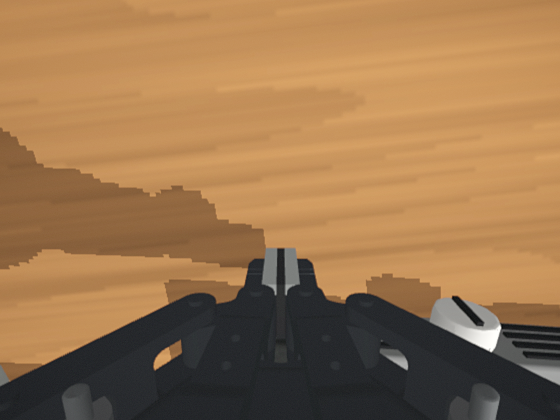

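Call:
arm_command(plan=[[[-0.15,0,0,0,1],[-0.3,0,0,0,1],[-0.4,0,0,0,1],[-0.5,0,0,0,1],[-0.6,0,0,0,1],[-0.7,0,0,0,1],[-0.8,0,0,0,1],[-0.9,0,0,0,1],[-1.0,0,0,0,1],[-1.1,0,0,0,1],[-1.2,0,0,0,1]]])

```text
time: 12.92
ee_pos: [0.4604, -0.0964, 0.0869]
ee_rot: [0.056, 0.998, -0.0, -0.0]
force: [-2.5, 0.8, 0.4]
finger_gap: 0.002
```

Call:
arm_command(plan=[[[-0.1,0,0,0,1],[-0.2,0,0,0,1],[-0.3,0,0,0,1],[-0.45,0,0,0,1],[-0.65,0,0,0,1],[-0.85,0,0,0,1],[-1.05,0,0,0,1],[-1.25,0,0,0,1],[-1.45,0,0,0,1],[-1.65,0,0,0,1],[-1.85,0,0,0,1],[-2.0,0,0,0,1]]])

```text
time: 14.42
ee_pos: [0.4787, -0.0995, 0.0863]
ee_rot: [0.056, 0.998, -0.001, -0.002]
force: [-5.4, -2.9, 1.4]
finger_gap: 0.001
```

Call:
arm_command(plan=[[[-0.2,0,0,0,1],[-0.4,0,0,0,1],[-0.6,0,0,0,1],[-0.8,0,0,0,1],[-1.0,0,0,0,1],[-1.2,0,0,0,1],[-1.4,0,0,0,1],[-1.6,0,0,0,1],[-1.8,0,0,0,1],[-2.0,0,0,0,1],[-2.0,0,0,0,1]]])

```text
time: 15.8
ee_pos: [0.4989, -0.1018, 0.0863]
ee_rot: [0.056, 0.998, -0.001, -0.001]
force: [-3.6, -3.8, 0.9]
finger_gap: 0.002
```

Run:
```python
from h import *
o=bot.get_obs()
for k in('time','ee_pos','force'): print(k,np.round(o[k],4))
print(dock(o['ee_pos']))
a=snap('scene','c5')
cv2.imwrite('pics/c5c.png',cv2.resize(a[150:330,180:350],None,fx=3.3,fy=3.3,interpolation=cv2.INTER_CUBIC))
```

```text
time 15.8
ee_pos [ 0.4989 -0.1018  0.0863]
force [-3.608  -3.8493  0.9173]
[-198.23468146  -92.93858064]
```

View pics/c5c.png

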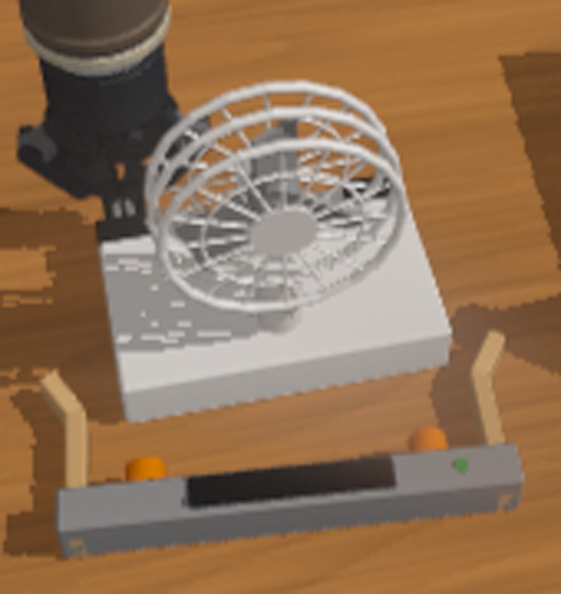

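Run:
```python
from h import *
fanfix((125,390),(450,332),(129,420),(448,364))
```

```text
FR [-44.7 -95. ] FL [-66.2 108.5] len 204.7 head 0.105
FR [-48.8 -96.3] FL [-69.2 110.7] len 208.1 head 0.098
```

Call:
arm_command(plan=[[[1.2,0,0,0,1],[3.0,0,0,0,1],[4.3,1,0,0,1],[4.3,4.5,0,0,1],[4.3,8.5,0,0,1],[4.3,12.5,0,0,1],[4.3,15.7,0,0,1],[4.3,17.2,0,0,1],[4.0,17.2,0,0,1],[3.6,17.2,0,0,1],[3.3,17.2,0,0,1],[3.1,17.2,0,0,1]]])

```text
time: 17.35
ee_pos: [0.4888, 0.0726, 0.0868]
ee_rot: [0.057, 0.998, -0.0, -0.0]
force: [-0.0, -0.3, -0.3]
finger_gap: 0.002
```

Call:
arm_command(plan=[[[-0.15,0,0,0,1],[-0.3,0,0,0,1],[-0.4,0,0,0,1],[-0.5,0,0,0,1],[-0.6,0,0,0,1],[-0.7,0,0,0,1],[-0.8,0,0,0,1],[-0.9,0,0,0,1],[-1.0,0,0,0,1],[-1.1,0,0,0,1],[-1.2,0,0,0,1]]])

```text
time: 18.73
ee_pos: [0.4995, 0.0724, 0.0868]
ee_rot: [0.056, 0.998, -0.0, -0.001]
force: [-5.0, 1.3, 3.6]
finger_gap: 0.004
```

Call:
arm_command(plan=[[[-0.1,0,0,0,1],[-0.25,0,0,0,1],[-0.4,0,0,0,1],[-0.6,0,0,0,1],[-0.8,0,0,0,1],[-1.0,0,0,0,1],[-1.2,0,0,0,1],[-1.4,0,0,0,1],[-1.6,0,0,0,1],[-1.8,0,0,0,1],[-2.0,0,0,0,1],[-2.0,0,0,0,1]]])

```text
time: 20.23
ee_pos: [0.5196, 0.0709, 0.0868]
ee_rot: [0.055, 0.998, 0.0, -0.001]
force: [-4.1, 2.9, 1.1]
finger_gap: 0.001
```

Run:
```python
from h import *
o=bot.get_obs()
for k in('time','ee_pos','force'): print(k,np.round(o[k],4))
print(dock(o['ee_pos']))
a=snap('scene','c6')
cv2.imwrite('pics/c6c.png',cv2.resize(a[150:330,180:350],None,fx=3.3,fy=3.3,interpolation=cv2.INTER_CUBIC))
```

```text
time 20.225
ee_pos [0.5196 0.0709 0.0868]
force [-4.0651  2.86    1.0535]
[-196.25345741   81.03614902]
```

View pics/c6c.png

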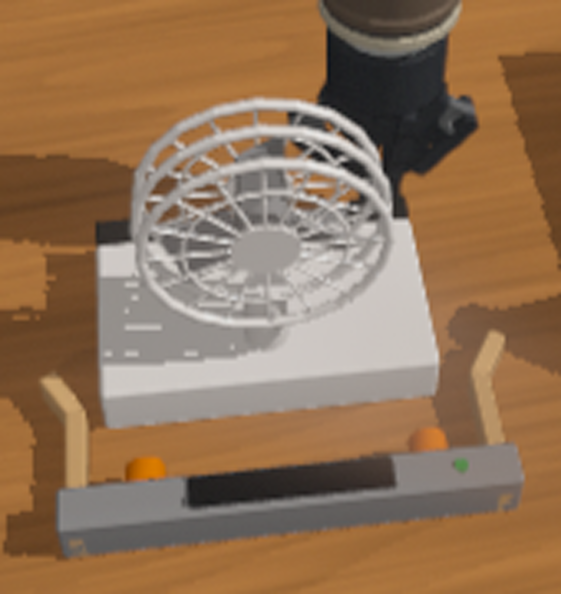

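Run:
```python
from h import *
fanfix((103,397),(438,363),(108,426),(437,395))
```

```text
FR [ -41.1 -108.3] FL [-43.8  97.1] len 205.4 head 0.013
FR [ -45.8 -109.5] FL [-46.3  99.7] len 209.2 head 0.002
```

Call:
arm_command(plan=[[[1.2,0,0,0,1],[2.8,0,0,0,1],[3.5,-1,0,0,1],[3.5,-4.5,0,0,1],[3.5,-8.5,0,0,1],[3.5,-12.5,0,0,1],[3.5,-15.7,0,0,1],[3.4,-17.1,0,0,1],[2.5,-17.1,0,0,1],[1.6,-17.1,0,0,1],[1.0,-17.1,0,0,1],[0.8,-17.1,0,0,1]]])

```text
time: 21.78
ee_pos: [0.494, -0.0981, 0.0869]
ee_rot: [0.055, 0.998, 0.0, 0.0]
force: [-0.7, -0.2, 0.6]
finger_gap: 0.001
```

Call:
arm_command(plan=[[[-0.1,0,0,0,1],[-0.2,0,0,0,1],[-0.3,0,0,0,1],[-0.4,0,0,0,1],[-0.5,0,0,0,1],[-0.6,0,0,0,1],[-0.7,0,0,0,1],[-0.8,0,0,0,1],[-0.9,0,0,0,1],[-1.0,0,0,0,1],[-1.1,0,0,0,1]]])

```text
time: 23.15
ee_pos: [0.5031, -0.1002, 0.0867]
ee_rot: [0.056, 0.998, -0.0, -0.001]
force: [-5.7, 0.7, 4.2]
finger_gap: -0.001
```

Call:
arm_command(plan=[[[-0.1,0,0,0,1],[-0.25,0,0,0,1],[-0.45,0,0,0,1],[-0.65,0,0,0,1],[-0.85,0,0,0,1],[-1.05,0,0,0,1],[-1.25,0,0,0,1],[-1.45,0,0,0,1],[-1.65,0,0,0,1],[-1.85,0,0,0,1],[-2.05,0,0,0,1],[-2.1,0,0,0,1]]])

```text
time: 24.65
ee_pos: [0.5236, -0.1037, 0.0864]
ee_rot: [0.056, 0.998, -0.001, -0.002]
force: [-6.3, -3.1, 3.8]
finger_gap: -0.001
```

Run:
```python
from h import *
o=bot.get_obs()
for k in('time','ee_pos','force'): print(k,np.round(o[k],4))
print(dock(o['ee_pos']))
a=snap('scene','c7')
cv2.imwrite('pics/c7c.png',cv2.resize(a[150:330,180:350],None,fx=3.3,fy=3.3,interpolation=cv2.INTER_CUBIC))
```

```text
time 24.65
ee_pos [ 0.5236 -0.1037  0.0864]
force [-6.3316 -3.0994  3.7973]
[-173.52319975  -92.16706635]
```

View pics/c7c.png

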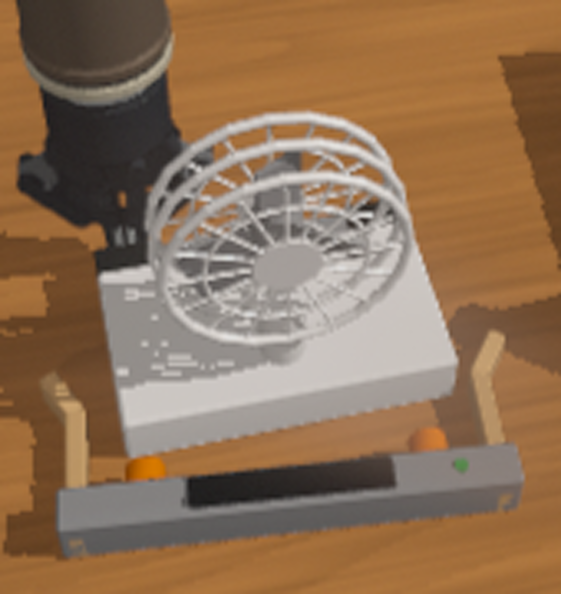

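Run:
```python
from h import *
fanfix((125,424),(457,363),(130,455),(454,396))
```

```text
FR [-20.6 -95.5] FL [-42.5 108.8] len 205.5 head 0.107
FR [-23.4 -96.3] FL [-44.4 110.4] len 207.7 head 0.101
```

Call:
arm_command(plan=[[[1.2,0,0,0,1],[3.0,0,0,0,1],[4.2,1,0,0,1],[4.2,4.5,0,0,1],[4.2,8.5,0,0,1],[4.2,12.5,0,0,1],[4.2,15.7,0,0,1],[4.2,17.1,0,0,1],[3.7,17.1,0,0,1],[3.1,17.1,0,0,1],[2.7,17.1,0,0,1],[2.5,17.1,0,0,1]]])

```text
time: 26.2
ee_pos: [0.5197, 0.0691, 0.0868]
ee_rot: [0.057, 0.998, -0.0, -0.0]
force: [0.0, 0.6, 0.1]
finger_gap: 0.003
```

Call:
arm_command(plan=[[[-0.1,0,0,0,1],[-0.2,0,0,0,1],[-0.3,0,0,0,1],[-0.4,0,0,0,1],[-0.5,0,0,0,1],[-0.6,0,0,0,1],[-0.7,0,0,0,1],[-0.8,0,0,0,1],[-0.9,0,0,0,1],[-1.0,0,0,0,1],[-1.1,0,0,0,1]]])

```text
time: 27.58
ee_pos: [0.5292, 0.07, 0.0868]
ee_rot: [0.055, 0.998, 0.0, -0.001]
force: [-5.4, 3.1, 2.2]
finger_gap: -0.001
```

Call:
arm_command(plan=[[[-0.1,0,0,0,1],[-0.25,0,0,0,1],[-0.45,0,0,0,1],[-0.65,0,0,0,1],[-0.85,0,0,0,1],[-1.05,0,0,0,1],[-1.25,0,0,0,1],[-1.45,0,0,0,1],[-1.65,0,0,0,1],[-1.85,0,0,0,1],[-2.05,0,0,0,1],[-2.2,0,0,0,1]]])

```text
time: 29.08
ee_pos: [0.5511, 0.0676, 0.0867]
ee_rot: [0.055, 0.998, 0.001, -0.001]
force: [-5.3, 3.1, 1.4]
finger_gap: -0.003
```

Run:
```python
from h import *
o=bot.get_obs()
for k in('time','ee_pos','force'): print(k,np.round(o[k],4))
print(dock(o['ee_pos']))
a=snap('scene','c8')
cv2.imwrite('pics/c8c.png',cv2.resize(a[150:330,180:350],None,fx=3.3,fy=3.3,interpolation=cv2.INTER_CUBIC))
```

```text
time 29.075
ee_pos [0.5511 0.0676 0.0867]
force [-5.267   3.0902  1.4006]
[-164.61736305   81.14887123]
```

View pics/c8c.png

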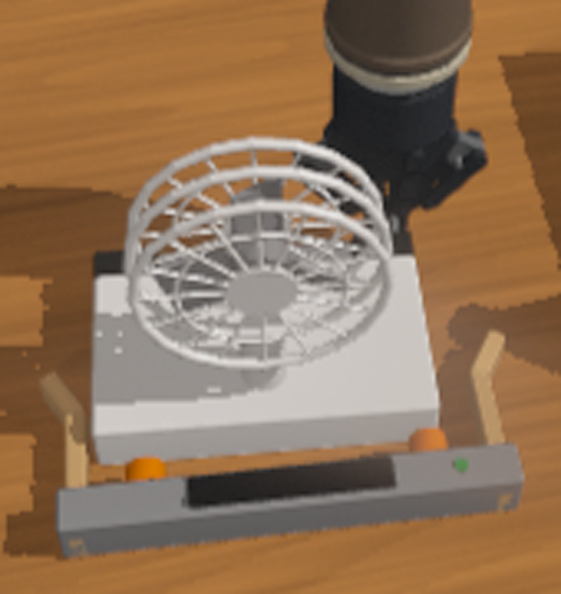

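Run:
```python
from h import *
fanfix((93,432),(440,407),(98,463),(440,440))
```

```text
FR [ -17.1 -114.4] FL [-12.   93.1] len 207.5 head -0.024
FR [ -19.9 -115.9] FL [-13.1  96.1] len 212.1 head -0.032
```

Call:
arm_command(plan=[[[1.2,0,0,0,1],[2.8,0,0,0,1],[3.7,-1,0,0,1],[3.7,-4.5,0,0,1],[3.7,-8.5,0,0,1],[3.7,-12.5,0,0,1],[3.7,-15.7,0,0,1],[3.6,-17.3,0,0,1],[2.9,-17.3,0,0,1],[2.1,-17.3,0,0,1],[1.5,-17.3,0,0,1],[1.3,-17.3,0,0,1]]])

```text
time: 30.62
ee_pos: [0.5206, -0.103, 0.0869]
ee_rot: [0.055, 0.998, 0.0, 0.0]
force: [0.2, -0.1, -0.5]
finger_gap: 0.0
```

Call:
arm_command(plan=[[[-0.1,0,0,0,1],[-0.2,0,0,0,1],[-0.3,0,0,0,1],[-0.4,0,0,0,1],[-0.5,0,0,0,1],[-0.6,0,0,0,1],[-0.7,0,0,0,1],[-0.8,0,0,0,1],[-0.9,0,0,0,1],[-1.0,0,0,0,1],[-1.1,0,0,0,1]]])

```text
time: 32.0
ee_pos: [0.5296, -0.1054, 0.0866]
ee_rot: [0.056, 0.998, -0.0, -0.001]
force: [-6.2, -0.4, 4.2]
finger_gap: -0.002
```

Call:
arm_command(plan=[[[-0.1,0,0,0,1],[-0.25,0,0,0,1],[-0.4,0,0,0,1],[-0.55,0,0,0,1],[-0.7,0,0,0,1],[-0.85,0,0,0,1],[-0.95,0,0,0,1],[-1.0,0,0,0,1]]])

```text
time: 33.0
ee_pos: [0.5391, -0.1074, 0.0864]
ee_rot: [0.056, 0.998, -0.001, -0.002]
force: [-6.0, -2.2, 3.7]
finger_gap: -0.001
```

Run:
```python
from h import *
o=bot.get_obs()
for k in('time','ee_pos','force'): print(k,np.round(o[k],4))
print(dock(o['ee_pos']))
a=snap('scene','c9')
cv2.imwrite('pics/c9c.png',cv2.resize(a[150:330,180:350],None,fx=3.3,fy=3.3,interpolation=cv2.INTER_CUBIC))
```

```text
time 33.0
ee_pos [ 0.5391 -0.1074  0.0864]
force [-6.0393 -2.1743  3.6891]
[-157.63175452  -94.18402862]
```

View pics/c9c.png

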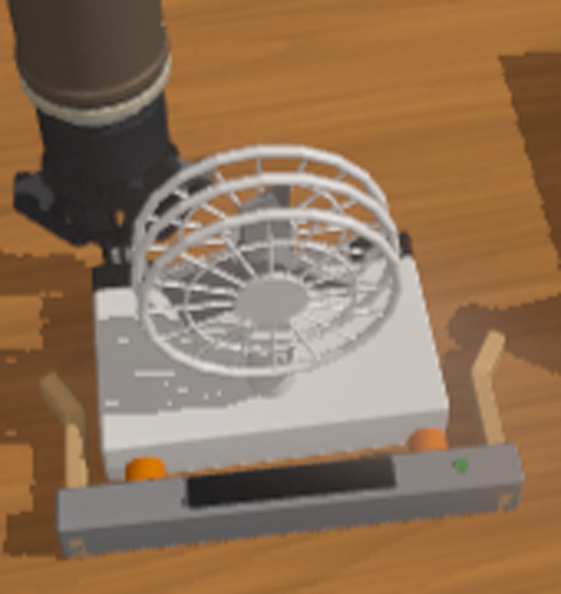

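Run:
```python
from h import *
fanfix((104,448),(448,408),(109,479),(446,441))
```

```text
FR [  -5.4 -108.1] FL [-10.8  97.8] len 205.9 head 0.026
FR [  -8.  -109.3] FL [-12.   99.7] len 209.1 head 0.019
```

Call:
arm_command(plan=[[[1.2,0,0,0,1],[3.0,0,0,0,1],[4.1,1,0,0,1],[4.1,4.5,0,0,1],[4.1,8.5,0,0,1],[4.1,12.5,0,0,1],[4.1,15.7,0,0,1],[4.0,17.3,0,0,1],[3.2,17.3,0,0,1],[2.4,17.3,0,0,1],[1.8,17.3,0,0,1],[1.5,17.3,0,0,1]]])

```text
time: 34.55
ee_pos: [0.5457, 0.0661, 0.0867]
ee_rot: [0.057, 0.998, -0.0, -0.0]
force: [0.2, -0.3, -0.3]
finger_gap: -0.001
```

Call:
arm_command(plan=[[[-0.1,0,0,0,1],[-0.2,0,0,0,1],[-0.3,0,0,0,1],[-0.4,0,0,0,1],[-0.5,0,0,0,1],[-0.6,0,0,0,1],[-0.7,0,0,0,1],[-0.8,0,0,0,1],[-0.9,0,0,0,1],[-1.0,0,0,0,1],[-1.1,0,0,0,1]]])

```text
time: 35.92
ee_pos: [0.5551, 0.067, 0.0868]
ee_rot: [0.055, 0.998, 0.0, -0.001]
force: [-5.4, 3.3, 2.3]
finger_gap: 0.005
```

Call:
arm_command(plan=[[[-0.1,0,0,0,1],[-0.2,0,0,0,1],[-0.3,0,0,0,1],[-0.4,0,0,0,1],[-0.5,0,0,0,1]]])

```text
time: 36.55
ee_pos: [0.56, 0.0666, 0.0867]
ee_rot: [0.055, 0.998, 0.001, -0.001]
force: [-5.3, 2.8, 1.8]
finger_gap: -0.004
```

Call:
arm_command(plan=[[[-0.05,0,0,0,1],[-0.1,0,0,0,1],[-0.15,0,0,0,1],[-0.2,0,0,0,1]]])

```text
time: 37.05
ee_pos: [0.5614, 0.0665, 0.0867]
ee_rot: [0.055, 0.998, 0.0, -0.001]
force: [-8.9, 4.2, 4.7]
finger_gap: -0.004
```

Call:
arm_command(plan=[[[-0.05,0,0,0,1],[-0.1,0,0,0,1],[-0.1,0,0,0,1]]])

```text
time: 37.42
ee_pos: [0.5619, 0.0666, 0.0867]
ee_rot: [0.055, 0.998, 0.0, -0.002]
force: [-9.5, 3.9, 5.3]
finger_gap: -0.004
```

Call:
arm_command(plan=[[[-0.05,0,0,0,1],[-0.1,0,0,0,1],[-0.15,0,0,0,1],[-0.15,0,0,0,1]]])

```text
time: 37.92
ee_pos: [0.5626, 0.0667, 0.0867]
ee_rot: [0.055, 0.998, 0.0, -0.002]
force: [-13.1, 4.1, 8.9]
finger_gap: 0.001
```

Call:
arm_command(plan=[[[-0.03,0,0,0,1],[-0.05,0,0,0,1],[-0.05,0,0,0,1],[-0.05,0,0,0,1],[-0.05,0,0,0,1]]])

```text
time: 38.55
ee_pos: [0.5626, 0.0667, 0.0867]
ee_rot: [0.055, 0.999, 0.0, -0.003]
force: [-13.9, 4.5, 10.4]
finger_gap: -0.002
```

Run:
```python
from h import *
o=bot.get_obs()
for k in('time','ee_pos','force'): print(k,np.round(o[k],4))
print(dock(o['ee_pos']))
a=snap('scene','c10')
cv2.imwrite('pics/c10c.png',cv2.resize(a[150:330,180:350],None,fx=3.3,fy=3.3,interpolation=cv2.INTER_CUBIC))
```

```text
time 38.55
ee_pos [0.5626 0.0667 0.0867]
force [-13.9292   4.4601  10.4447]
[-153.02301234   81.45466648]
```

View pics/c10c.png

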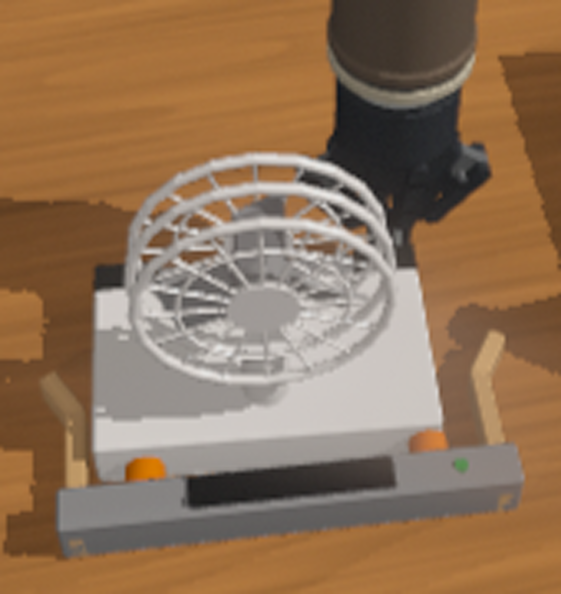

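Run:
```python
from h import *
fanfix((93,451),(443,425),(99,482),(441,458))
a=cv2.imread('pics/c10.png')[255:310,195:345];b=cv2.imread('pics/c0.png') if 0 else cv2.imread('pics/c9.png')[255:310,195:345]
cv2.imwrite('pics/cmp.png',cv2.resize(np.vstack([b,a]),None,fx=5.2,fy=5.2,interpolation=cv2.INTER_CUBIC))
```

```text
FR [  -4.1 -114.5] FL [ 0.6 92.8] len 207.3 head -0.023
FR [  -6.5 -115.4] FL [-0.3 94.6] len 210.1 head -0.029
```

View pics/cmp.png

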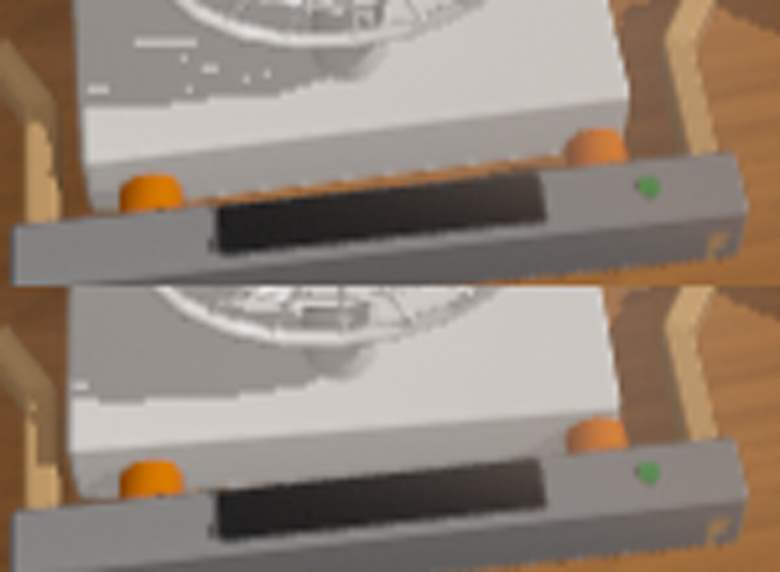

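Call:
arm_command(plan=[[[0,0,-0.04,0,1],[0,0,-0.08,0,1],[0,0,-0.12,0,1],[0,0,-0.12,0,1]]])

```text
time: 39.1
ee_pos: [0.5631, 0.066, 0.0869]
ee_rot: [0.055, 0.998, 0.0, -0.003]
force: [-8.4, 4.0, -4.2]
finger_gap: 0.001
```

Call:
arm_command(plan=[[[-0.04,0,0,0,1],[-0.08,0,0,0,1],[-0.1,0,0,0,1],[-0.1,0,0,0,1]]])

```text
time: 39.6
ee_pos: [0.5636, 0.0659, 0.0868]
ee_rot: [0.055, 0.998, -0.0, -0.003]
force: [-10.9, 3.6, -0.8]
finger_gap: -0.006
```

Call:
arm_command(plan=[[[-0.03,0,0,0,1],[-0.03,0,0,0,1],[-0.03,0,0,0,1],[-0.03,0,0,0,1],[-0.03,0,0,0,1]]])

```text
time: 40.22
ee_pos: [0.5637, 0.0658, 0.0868]
ee_rot: [0.055, 0.998, -0.0, -0.003]
force: [-11.9, 4.5, -0.6]
finger_gap: -0.004
```

Call:
arm_command(plan=[[[0.3,0,0,0,1],[1.5,0,0,0,1],[3.2,-0.5,0,0,1],[3.7,-4,0,0,1],[3.7,-8,0,0,1],[3.7,-12,0,0,1],[3.7,-15.5,0,0,1],[3.6,-17.3,0,0,1],[2.9,-17.3,0,0,1],[2.1,-17.3,0,0,1],[1.6,-17.3,0,0,1],[1.4,-17.3,0,0,1]]])

```text
time: 41.72
ee_pos: [0.5347, -0.1046, 0.0881]
ee_rot: [0.055, 0.998, 0.0, 0.0]
force: [0.7, -0.2, 0.2]
finger_gap: -0.002
```

Run:
```python
from h import *
o=bot.get_obs()
for k in('time','ee_pos','force'): print(k,np.round(o[k],4))
print(dock(o['ee_pos']))
a=snap('scene','c11')
cv2.imwrite('pics/c11c.png',cv2.resize(a[150:330,180:350],None,fx=3.3,fy=3.3,interpolation=cv2.INTER_CUBIC))
```

```text
time 41.725
ee_pos [ 0.5347 -0.1046  0.0881]
force [ 0.6542 -0.2313  0.1741]
[-162.30755085  -91.79424269]
```

View pics/c11c.png

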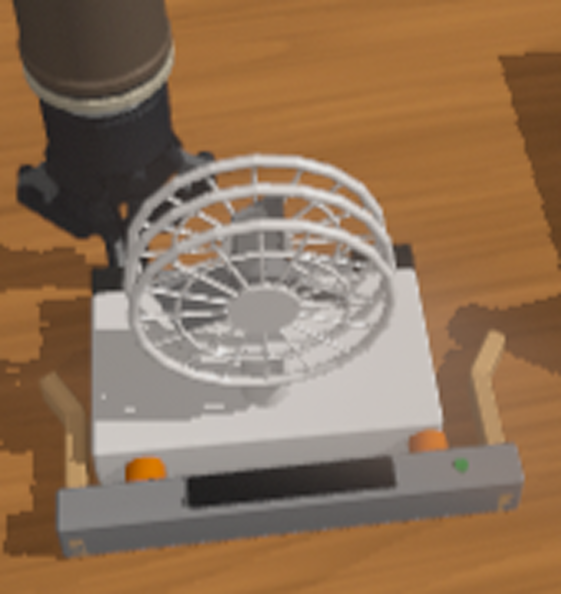

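Call:
arm_command(plan=[[[-0.1,0,0,0,1],[-0.2,0,0,0,1],[-0.3,0,0,0,1],[-0.4,0,0,0,1],[-0.5,0,0,0,1],[-0.6,0,0,0,1]]])

```text
time: 42.52
ee_pos: [0.5401, -0.1063, 0.0881]
ee_rot: [0.056, 0.998, -0.0, 0.0]
force: [0.1, -0.5, -0.5]
finger_gap: 0.0
```

Call:
arm_command(plan=[[[-0.08,0,0,0,1],[-0.16,0,0,0,1],[-0.24,0,0,0,1],[-0.3,0,0,0,1]]])

```text
time: 43.02
ee_pos: [0.5424, -0.1067, 0.088]
ee_rot: [0.056, 0.998, -0.0, -0.001]
force: [-3.0, -0.2, 2.2]
finger_gap: -0.003
```

Call:
arm_command(plan=[[[-0.05,0,0,0,1],[-0.1,0,0,0,1],[-0.15,0,0,0,1],[-0.2,0,0,0,1]]])

```text
time: 43.52
ee_pos: [0.5436, -0.1073, 0.0878]
ee_rot: [0.056, 0.998, -0.001, -0.001]
force: [-8.1, -1.6, 5.7]
finger_gap: 0.002
```

Call:
arm_command(plan=[[[-0.05,0,0,0,1],[-0.1,0,0,0,1],[-0.1,0,0,0,1]]])

```text
time: 43.9
ee_pos: [0.5441, -0.1075, 0.0876]
ee_rot: [0.056, 0.998, -0.001, -0.002]
force: [-9.7, -1.4, 5.0]
finger_gap: 0.0
```

Call:
arm_command(plan=[[[-0.05,0,-0.03,0,1],[-0.1,0,-0.06,0,1],[-0.12,0,-0.06,0,1]]])

```text
time: 44.28
ee_pos: [0.5447, -0.1078, 0.0877]
ee_rot: [0.056, 0.998, -0.001, -0.003]
force: [-8.9, -0.8, 2.1]
finger_gap: -0.003
```

Run:
```python
from h import *
o=bot.get_obs()
print(dock(o['ee_pos']))
a=snap('scene','c12')
cv2.imwrite('pics/c12c.png',cv2.resize(a[150:330,180:350],None,fx=3.3,fy=3.3,interpolation=cv2.INTER_CUBIC))
```

```text
[-152.0244743   -93.88478142]
```

View pics/c12c.png

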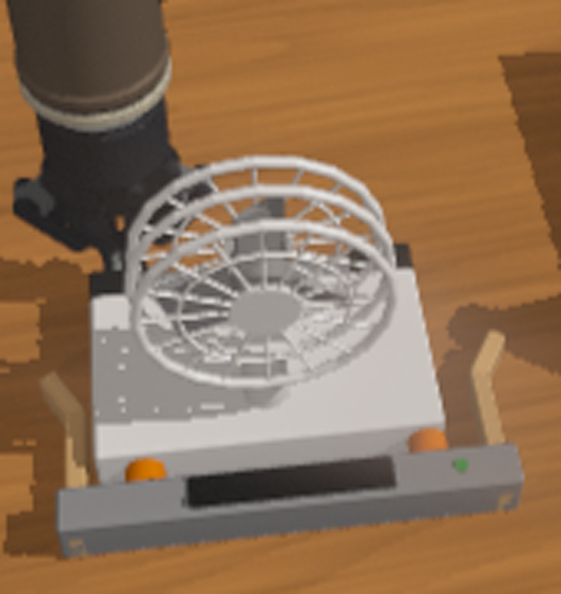

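```bash
cat > edge.py <<'E'
from h import *
def run(f):
    g=cv2.cvtColor(cv2.imread('pics/'+f+'.png'),cv2.COLOR_BGR2GRAY).astype(float)
    g=cv2.GaussianBlur(g,(0,0),.7)
    def edge(xs,y0,y1,band,fall=True):
        P=[]
        for x in xs:
            yc=y0+(y1-y0)*(x-xs[0])/(xs[-1]-xs[0]); r=np.arange(int(yc-band),int(yc+band)+1)
            d=-np.gradient(g[r,x]) if fall else np.gradient(g[r,x])
            i=np.argmax(d)
            if 0<i<len(r)-1:
                a,b,c=d[i-1:i+2]; P.append((x,r[i]+.5*(a-c)/(a-2*b+c+1e-9)))
        P=np.array(P)
        for _ in range(4):
            k=np.polyfit(P[:,0],P[:,1],1); e=abs(np.polyval(k,P[:,0])-P[:,1]); P=P[e<max(.35,2*np.median(e))]
        return k,len(P),e.std()
    return g,edge
S=lambda p:(180+(p[0]+.5)/3.3-.5,150+(p[1]+.5)/3.3-.5)
def analyse(f,fr,fl):
    g,edge=run(f)
    a=S(fr);b=S(fl)
    xs=np.arange(int(a[0])+6,int(b[0])-5)
    y=lambda x:a[1]+(b[1]-a[1])*(x-a[0])/(b[0]-a[0])
    k,n,e=edge(xs,y(xs[0]),y(xs[-1]),3)
    A,B=[dock(ray('scene',(x,np.polyval(k,x)),.04)) for x in(xs[0],xs[-1])]
    v=B-A; s=v[0]/v[1]
    print(f,n,round(e,2),'noseL',(A[0]+s*(80-A[1])).round(2),'noseR',(A[0]+s*(-90-A[1])).round(2),'head',-s.round(4))
if __name__=='__main__':
    analyse('c9',(104,448),(448,408));analyse('c10',(93,451),(443,425));analyse('c11',(93,451),(443,425));analyse('c12',(95,454),(444,422))
E
python3 edge.py
python3 - <<'E'
import cv2,numpy as np
a=cv2.imread('pics/c12.png')[255:310,195:345];b=cv2.imread('pics/c11.png')[255:310,195:345]
cv2.imwrite('pics/cmp2.png',cv2.resize(np.vstack([b,a]),None,fx=5.2,fy=5.2,interpolation=cv2.INTER_CUBIC))
E
```

```text
c9 93 0.03 noseL -10.07 noseR -4.25 head 0.0343
c10 92 0.04 noseL -0.31 noseR -3.18 head -0.0169
c11 84 0.07 noseL -0.55 noseR -0.8 head -0.0014
c12 76 0.08 noseL -1.29 noseR 1.5 head 0.0164
```

View pics/cmp2.png

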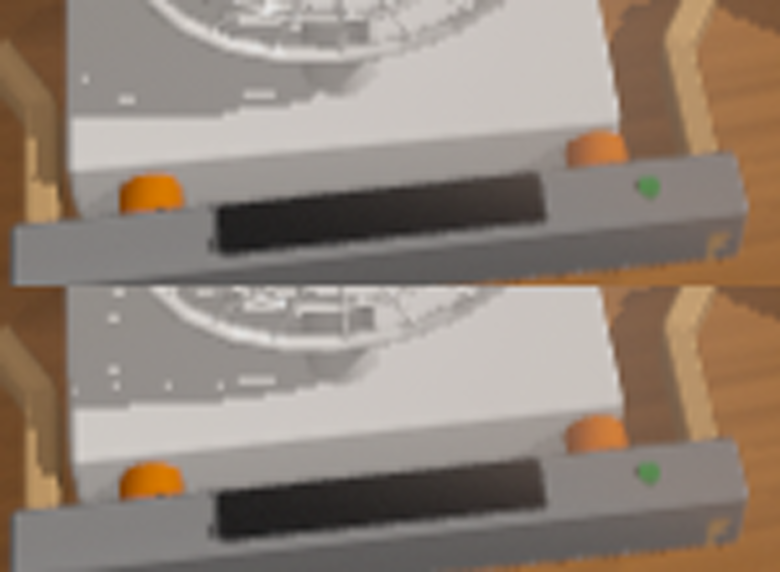

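Call:
arm_command(plan=[[[-0.04,0,0,0,1],[-0.08,0,0,0,1],[-0.1,0,0,0,1],[-0.1,0,0,0,1]]])

```text
time: 44.82
ee_pos: [0.545, -0.1079, 0.0877]
ee_rot: [0.056, 0.998, -0.001, -0.003]
force: [-11.6, -0.7, 4.6]
finger_gap: -0.001
```

Call:
arm_command(plan=[[[-0.04,0,-0.03,0,1],[-0.08,0,-0.06,0,1],[-0.1,0,-0.06,0,1],[-0.1,0,-0.06,0,1]]])

```text
time: 45.32
ee_pos: [0.5458, -0.1082, 0.0878]
ee_rot: [0.056, 0.998, -0.001, -0.004]
force: [-10.7, -2.1, -0.8]
finger_gap: 0.004
```

Call:
arm_command(plan=[[[-0.05,0,0,0,1],[-0.07,0,0,0,1],[-0.07,0,0,0,1],[-0.07,0,0,0,1],[-0.07,0,0,0,1],[-0.07,0,0,0,1]]])

```text
time: 46.08
ee_pos: [0.5459, -0.1083, 0.0877]
ee_rot: [0.056, 0.998, -0.001, -0.004]
force: [-12.2, -1.4, 2.1]
finger_gap: -0.001
```

Run:
```python
from h import *
o=bot.get_obs()
print(o['force'],o['ee_pos'],dock(o['ee_pos']))
snap('scene','c13')
from edge import analyse
analyse('c13',(96,456),(445,422))
```

```text
[-12.17614672  -1.36662086   2.09643248] [ 0.54594634 -0.10830835  0.08774305] [-150.76649447  -94.30897037]
c13 80 0.07 noseL -1.06 noseR 2.36 head 0.0201
```

Call:
arm_command(plan=[[[0.1,0,0,0,1],[0.2,0,0,0,1],[0.4,0,0,0,1],[0.8,0,0,0,1],[2.0,0,0,0,1],[3.7,0,0,0,1],[4.6,0,0,0,1],[4.6,0,0,0,1]]])

```text
time: 47.12
ee_pos: [0.5038, -0.1023, 0.0895]
ee_rot: [0.056, 0.998, -0.0, 0.0]
force: [0.1, 0.1, -0.3]
finger_gap: -0.002
```

Run:
```python
from h import *
o=bot.get_obs()
print(o['time'],o['force'],o['ee_pos'],dock(o['ee_pos']))
a=snap('scene','c14')
cv2.imwrite('pics/c14c.png',cv2.resize(a[235:330,180:350],None,fx=4.6,fy=4.6,interpolation=cv2.INTER_CUBIC))
from edge import analyse,run
analyse('c14',(96,456),(445,422))
# bar edges in initial and current image, left/right spans away from black panel
for f in('scene0','c3','c14'):
    g,edge=run(f)
    S=lambda p:(180+(p[0]+.5)/3.3-.5,150+(p[1]+.5)/3.3-.5)
    for nm,p,q,fall,z in(('topfront',(64,529),(520,487),True,.036),('bottomfront',(70,556),(518,512),None,0)):
        if fall is None: continue
        a,b=S(p),S(q); xs=np.arange(int(a[0])+4,int(b[0])-3); y=lambda x:a[1]+(b[1]-a[1])*(x-a[0])/(b[0]-a[0])
        k,n,e=edge(xs,y(xs[0]),y(xs[-1]),3,fall)
        A,B=[ray('scene',(x,np.polyval(k,x)),z) for x in(xs[0],xs[-1])]
        print(f,nm,n,e.round(2),'yaw',-np.arctan2(B[0]-A[0],B[1]-A[1]),'x of edge in dock',dock((A+B)/2))
```

```text
47.125 [ 0.07664958  0.14588066 -0.25797936] [ 0.50378502 -0.10230335  0.089536  ] [-193.32944508  -92.88353375]
c14 82 0.06 noseL -1.21 noseR 1.64 head 0.0168
scene0 topfront 131 0.05 yaw -0.09975929876225513 x of edge in dock [42.88187344 -0.35856821]
c3 topfront 131 0.05 yaw -0.09969427799093519 x of edge in dock [42.88466409 -0.35803484]
c14 topfront 131 0.05 yaw -0.09976977507012047 x of edge in dock [42.88729255 -0.35923068]
```

View pics/c14c.png

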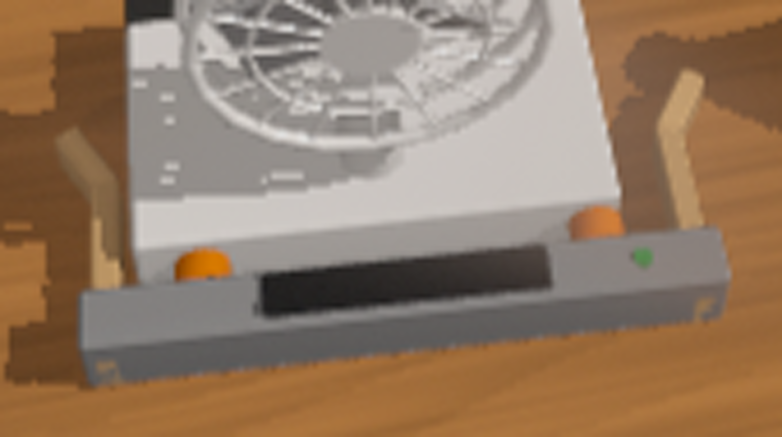

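Run:
```python
from h import *
snap('side','s15'); print(bot.hand_in());
```

```text
the job is handed in; nothing more can be done
None
```

View pics/s15.png

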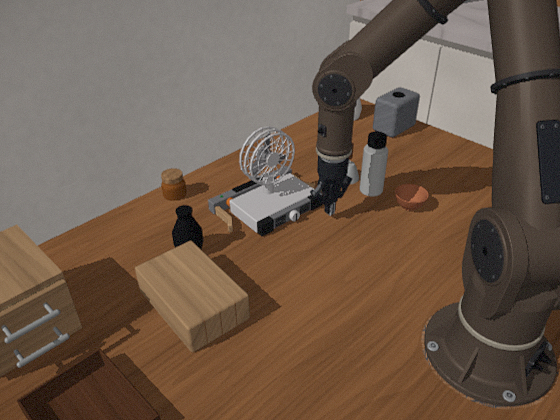

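The fan is home and square in its bay, both buffers were pressed in order (left, then right), and the job is handed in at about 47 s. The final side picture shows the fan in the bay at about (270,200), the bystanders standing, and the gripper clear behind it.

- **Walk-in:** I alternated short pushes on the two rear pads (left, right, left and so on), all with the closed fingers. Wrist force readings during the walk stayed under about 8 N, and my pictures never showed the heading more than about 0.11 rad off the bay's.
- **Presses:** I pressed the left pad, then the right, and held each for over half a second. My estimate is 6–8 N on each buffer, with wrist force readings at 14 N or below. This comes from wrist force and nose travel, since the buffer force can't be read directly.
- **Last check:** After I let go, the noses measured about 0.6 mm (left) and 2 mm (right) past the buffers' free faces. Heading was about 0.01 rad off the bay's, wrist force read zero, and the arm had backed off about 40 mm.
- **Disagreement:** Picking corner points by hand gave the bay's yaw as -0.108 rad, while fitting the bar's edge gave -0.100. I trusted the fitted edge. The hand-picked value would put the heading at 0.017 rad and the left nose about 1.2 mm short, both still within limits.

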